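# Build the trinket tower on the dresser tray

## Robot

A 6-joint arm with a two-finger parallel gripper is mounted at the origin on the work surface. World frame = base frame: x ahead of the robot, y to its left, z up, the work surface at z = 0. Lengths are in m, angles in rad, forces in N, time in s.
With the tool pointing down it reaches from about 0.275 to 0.825 m from the base axis. Payload 4.9 kg.
Tool frame: the origin (TCP) lies between the finger pads; the fingertips stand 17 mm ahead of it and the grasp point (between the pads) lies 2 mm behind it; y points along the fingers, x is the direction in which the jaws open and shut, and the axes are right-handed (so a half turn about y gives the same grasp; the last joint's range is limited). The gripper opens to 85 mm and grips with 20 to 120 N. Pads are 22 mm wide; open, the fingers measure 114 mm over their backs; the gripper's body (76 mm by 85 mm) begins 54 mm behind the grasp point. The pads swing forward as they close: fully open they stand 13 mm farther back than shut.
Start: joints at [1.09, 0.326, -0.193, 1.052, 0, 1.437], TCP at [0.187, 0.517, 0.248] pointing down, gripper open.
Joint ranges: [-2.65, 2.65], [-0.97, 1.79], [-1.3, 1.35], [-1.93, 2.1], [-1.47, 1.37], [-3.14, 3.14]. Speed limits (rad/s): [2.57, 2.57, 3.14, 3.14, 3.14, 3.14].

## Interface

Orientations are given as a rotation vector (axis times angle).
In Python, from cell import env gives the robot as it stands.
- The arm moves only by the shell command python3 -m crank 'ROWS' [FORCE]. ROWS is JSON, a list of rows, each an object with "hand": the opening, from -1 (shut) to 1 (fully open); "travel": the shift along the tool's x, y, z in mm, a list of three; "rotation": the turn, a rotation vector about the tool's x, y, z in degrees, a list of three. A call has 1 to 8 rows; each row shifts and turns the commanded pose from where the row before left it, along the tool's axes as they then stand; what a row does not reach is not made up. A row lasts 1/8 s, in which the tool goes at most 62.5 mm and 10.7 degrees, less where a joint would pass 70% of its speed; a pose out of reach is approached as far as the arm can. A call is refused whole if a number of a shift passes 62.5 or a number of a turn 10.7, either way. A call with a gripper value outside its range is refused whole. The fingers move at their own pace and stop on an object; FORCE is the grip in N (left out, the last holds). Time passes only in rows, so rows that do not move let the fingers close. It gives the time, the measured TCP pose, the force and the opening at its end, in the units of the state.
- env.state(): the state, without advancing time (a new reading comes with each control period).
- env.grab_frame(name): name is "scene" or "top" or "wrist"; returns (picture, depth): 480x640x3 uint8, red, green, blue; 480x640 float32, m along the optical axis (not along the pixel's ray), 0 where there is no reading.
- env.get_calibration(name): a dict with "fx", "fy", "cx", "cy" (pixels), "R" (3x3) and "t" (3): a world point X has camera coordinates R X + t. Camera axes: x right, y down, z forward; pixel columns grow to the right and rows downward; lengths in m; the calibration is good to about 2 mm. A picture is of the moment at which its call begins: read the wrist's pose just before it. get_calibration takes no time and is no camera call; for the wrist camera it gives the pose at the moment of the call.
- env.job_done(): hands the job in, once; it reports no verdict.
The state is a dict: "time": time; "joint_pos": joint angles; "joint_velocities": joint speeds; "tau": joint torques, N m; "tcp_pos": TCP position; "orientation": TCP orientation; "ft_force": force on the tool from outside, world axes, zero at the start; "torque": the same for the moment, N m; "width": finger opening in m.
Only numpy, scipy, OpenCV 4.12 (cv2) and the standard library are available. Lean on these libraries where they do the work, as an engineer would, in place of code of your own. Each camera call takes 0.05 s, during which the arm holds its last target. There are 200 camera calls.

## Task

Tidy the mirrored tray by building one centred tower on the cork coaster, carrying one thing at a time in this order: the tortoiseshell glasses case upright on the cork coaster, the white ceramic ring dish on top of the case, then the silver hoop over the dish's blue post so that it lies down in the dish, and last the gold hoop over the same post, on top of the silver one. Never tip the dish over, and leave the hair clip, the nail file and the candle jar where they are; let go of everything at the end.

Things in the scene. Friction and masses are not known exactly. Their poses are not given: they have to be found in the camera images.
- case_center (a point): squat round glasses case of tortoiseshell acetate (amber brown with dark blotches, thin brass seam), a drum 66 mm in diameter and 40 mm high, flat top and bottom, about 90 g, standing on the mirrored tray. The point is its centre, 20 mm above its underside; z is its upright axis. Loose.
- dish_center (a point): white ceramic ring dish: flat foot 68 mm across, rim 84 mm across and 11 mm high, inner floor 5 mm above the underside and about 60 mm across, with a round blue post 13 mm in diameter on its axis whose top is 54 mm above the underside; about 120 g. Best pinched by the upper half of the post. The point lies on the axis of the post, 27 mm above the underside; z is up along the post. Loose.
- silver_center (a point): silver hoop earring lying flat: a chunky closed band 10 mm high, 48 mm outside and 34 mm inside diameter, about 18 g. The point is the centre of the ring, 5 mm above what it lies on; z is the ring's axis. It can be taken across its outside. Let go around the post, it drops down it. Loose.
- gold_center (a point): gold hoop earring lying flat: a chunky closed band 10 mm high, 44 mm outside and 30 mm inside diameter, about 16 g. The point is the centre of the ring, 5 mm above what it lies on; z is the ring's axis. Loose.
- cork_top (a point): round cork-brown coaster 84 mm in diameter and 6 mm thick, fixed on the mirrored tray: the tower stands on it. The point is the centre of its top face; z is up.
- slate_top (a point): round dark slate coaster 84 mm in diameter and 6 mm thick, fixed on the mirrored tray: not used for the tower. The point is the centre of its top face.
- clip: green hard hair claw clip, 74 mm long (its x), 40 mm wide, 38 mm high, lying on the tray; to be left alone. Origin at the centre of its underside. Loose.
- file: steel nail file with a black handle, 130 mm long (its x), 15 mm wide, 5 mm high, lying on the tray; to be left alone. Origin at the centre of its underside. Loose.
- candle: candle jar of amber glass with a brass cap, 56 mm in diameter, 65 mm high, standing on the tray; to be left alone. Origin at the centre of its underside. Everything listed stands on the mirrored tray, whose top is 10 mm above the dresser top (z = 0.010). Taller bottles stand beyond the tray's far edge.
There are look-alikes about, which are no part of the job. Leave any purple, red or turquoise look-alike of the part that bears case_center alone.

How it is judged:
By the outcome, as a careful person would: the job done as asked, in the order asked, and still so for the second after the job is handed in, with the robot touching nothing.
It also fails if it takes over 96 s, if anything falls off the work surface, if the arm or the gripper's body presses on something with over 40 N, if the wrist force passes 120 N, or if a joint passes its speed limit or range.

## Working session

There is one attempt and no reset: what is moved stays moved. The work goes in short steps, Python scripts to look and compute and a shell command to move; the robot and the scene stay as the last step left them, time stands still between calls to the robot, and variables do not carry over. Pictures are saved under pics/ and viewed, about 12 in all and at most 16, crops included, and the job is handed in when it is done.

```bash
mkdir -p pics; ls; cat > h.py <<'E'
import numpy as np, cv2
from cell import env
from scipy.spatial.transform import Rotation as Ro
def grab(n,save=None):
    c=env.get_calibration(n); im,d=env.grab_frame(n)
    if save: cv2.imwrite('pics/'+save,im[:,:,::-1]); np.savez('pics/'+save[:-4]+'.npz',im=im,d=d,**{k:np.array(c[k]) for k in c})
    return im,d,c
def world(c,d):
    v,u=np.mgrid[:d.shape[0],:d.shape[1]]
    P=np.stack([(u-c['cx'])/c['fx']*d,(v-c['cy'])/c['fy']*d,d],-1)
    return (P-np.array(c['t']))@np.array(c['R'])
E
python3 - <<'E'
from h import *
s=env.state(); print(s)
for n in('top','scene'):
    im,d,c=grab(n,n+'0.png'); print(n,c)
E
```

```text
pics
{'time': 0.0, 'joint_pos': array([ 1.08980241e+00,  3.26935298e-01, -1.93576981e-01,  1.05197813e+00,
        3.55800182e-05,  1.43660772e+00]), 'joint_velocities': array([ 1.13168488e-03,  1.17969575e-03, -4.35235129e-05, -8.62082656e-04,
        3.15021390e-04,  5.33766412e-04]), 'tau': array([ 1.35495506e-03, -4.43398082e+01,  2.62442815e+01,  1.54794753e-02,
       -3.35765890e-05, -1.16823398e-05]), 'tcp_pos': array([0.18666471, 0.51678298, 0.24750909]), 'orientation': array([-1.35430954, -0.94888944,  0.95140449]), 'ft_force': array([-0.67728119,  0.21728374, -0.22706955]), 'torque': array([-0.02074112,  0.01268961, -0.02170435]), 'width': 0.08540179756870003}
top {'fx': 565.1182610901948, 'fy': 565.1182610901948, 'cx': 325.0844194914651, 'cy': 237.60448760021842, 'R': array([[-1.38797363e-02, -9.99898588e-01, -3.18839077e-03],
       [-9.86520108e-01,  1.42138570e-02, -1.63021604e-01],
       [ 1.63050391e-01,  8.82714724e-04, -9.86617348e-01]]), 't': array([-0.06586466,  0.51896143,  1.08064302])}
scene {'fx': 552.5983684783915, 'fy': 552.5983684783915, 'cx': 324.67580459549697, 'cy': 244.4247758289969, 'R': array([[-0.82281073,  0.56831232,  0.0018977 ],
       [ 0.37454172,  0.54477224, -0.75029441],
       [-0.42743538, -0.61663953, -0.66110112]]), 't': array([ 0.44688329, -0.11077963,  1.38497432])}
```

View pics/top0.png

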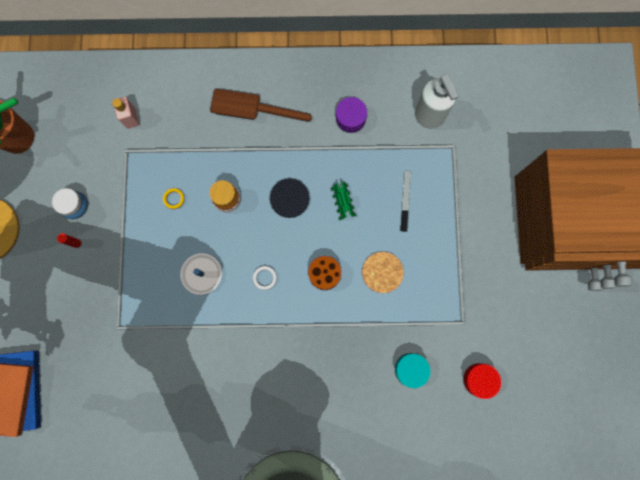

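View pics/scene0.png

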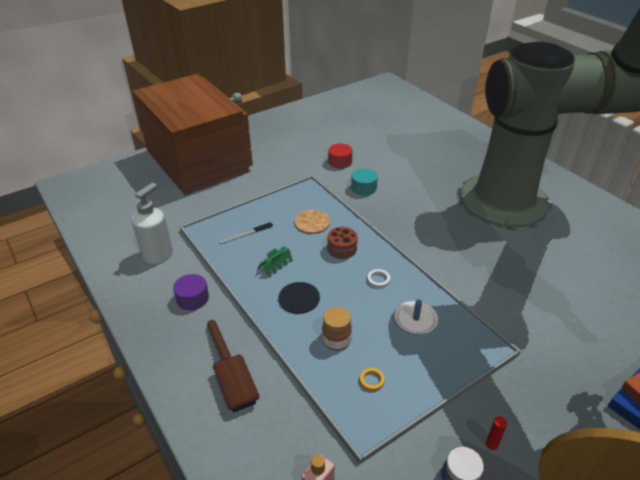

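```bash
python3 - <<'E'
from h import *
s=env.state(); print(Ro.from_rotvec(s['orientation']).as_matrix().round(3))
E
```

```text
[[ 0.34  -0.001 -0.94 ]
 [ 0.94  -0.001  0.34 ]
 [-0.002 -1.     0.   ]]
```

The top view shows the case candidates. The amber-brown blotched drum at (324,272) matches the description. The rest are purple (351,114), turquoise (413,370), red (483,381) and the brass-capped candle (224,194), and I rule those out. The dish is at (200,273), silver hoop (264,277), gold hoop (174,198), cork (383,271), slate (290,197), clip (343,199) and file (406,200). The scene view agrees.

```bash
cat >> h.py <<'E'
def ray(c,u,v,z):
    r=np.array(c['R']); d=np.array([(u-c['cx'])/c['fx'],(v-c['cy'])/c['fy'],1])@r; o=-np.array(c['t'])@r
    return o+d*(z-o[2])/d[2]
def heights(im,d,c,seeds,rad=32):
    """points within rad px of seed in a z band -> min enclosing circle in world xy"""
    W=world(c,d); v,u=np.mgrid[:d.shape[0],:d.shape[1]]
    for k,(a,b,z0,z1) in seeds.items():
        m=(np.hypot(u-a,v-b)<rad)&(W[...,2]>z0)&(W[...,2]<z1)&(d>0)
        P=W[m]
        if len(P)<5: print(k,'few',len(P)); continue
        (x,y),r=cv2.minEnclosingCircle(P[:,:2].astype(np.float32))
        print(k,len(P),'circ',round(x,4),round(y,4),'r',round(r,4),'mean',P.mean(0).round(4),'box',((P[:,:2].min(0)+P[:,:2].max(0))/2).round(4))
E
python3 - <<'E'
from h import *
a=np.load('pics/top0.npz'); c={k:a[k] for k in a.files}
heights(c['im'],c['d'],c,dict(case=(324,272,.04,.06),cork=(383,271,.012,.022),silver=(264,277,.014,.03),gold=(174,198,.014,.03),dish=(200,273,.013,.03),post=(200,273,.045,.08),slate=(290,197,.012,.022),candle=(224,194,.06,.09),clip=(343,199,.02,.06)))
W=world(c,c['d']);print('tray',W[300,300],W[230,300])
hsv=cv2.cvtColor(c['im'],cv2.COLOR_RGB2HSV)
def mask(k,m,z,a,b,rad):
    v,u=np.mgrid[:480,:640]; m=m&(np.hypot(u-a,v-b)<rad)
    ct=max(cv2.findContours(m.astype(np.uint8),0,1)[0],key=cv2.contourArea)[:,0]
    P=np.array([ray(c,p[0],p[1],z)[:2] for p in ct],np.float32)
    (x,y),ax,_=cv2.fitEllipse(P); print(k,'ell',round(x,4),round(y,4),np.round(ax,4))
h,s,v=cv2.split(hsv)
warm=(h<25)&(s>80)
mask('cork',warm&(v>60),.016,383,271,30); mask('case',warm|((v<60)),.05,324,272,26)
mask('gold',(h>15)&(h<35)&(s>120),.02,174,198,18)
mask('silver',s<45,.02,264,277,18); mask('dish',s<45,.021,200,273,28)
cr=np.hstack([cv2.resize(c['im'][240:310,290:420,::-1],None,fx=4,fy=4,interpolation=2)[:,:400],cv2.resize(c['im'][240:310,170:270,::-1],None,fx=4,fy=4,interpolation=2)]); cv2.imwrite('pics/crop1.png',cr)
E
```

```text
case 885 circ 0.4495 -0.0718 r 0.0333 mean [ 0.4487 -0.0717  0.0493] box [ 0.449  -0.0711]
cork 1526 circ 0.4524 -0.1897 r 0.0647 mean [ 0.451  -0.1884  0.0153] box [ 0.4522 -0.1881]
silver 291 circ 0.4455 0.0519 r 0.0637 mean [0.4436 0.0497 0.0182] box [0.4446 0.0502]
gold 264 circ 0.6127 0.237 r 0.0669 mean [0.61   0.2376 0.018 ] box [0.6126 0.2344]
dish 1140 circ 0.4556 0.1796 r 0.0644 mean [0.4531 0.1781 0.0167] box [0.4546 0.1814]
post 45 circ 0.4516 0.1761 r 0.0061 mean [0.4522 0.1755 0.0605] box [0.4525 0.176 ]
slate 1441 circ 0.609 -0.0015 r 0.068 mean [ 0.6075 -0.0024  0.0153] box [ 0.6096 -0.0019]
candle 522 circ 0.6065 0.1273 r 0.0254 mean [0.6051 0.1264 0.0739] box [0.6065 0.127 ]
clip 475 circ 0.5976 -0.1118 r 0.0389 mean [ 0.5964 -0.1112  0.0355] box [ 0.5976 -0.1128]
tray [ 0.3970764  -0.02095285  0.00883833] [ 0.54018448 -0.02188115  0.00836161]
cork ell 0.4511 -0.1875 [0.0804 0.081 ]
case ell 0.4483 -0.0708 [0.0626 0.0652]
gold ell 0.6083 0.2377 [0.041  0.0419]
silver ell 0.4425 0.05 [0.0483 0.0492]
dish ell 0.4525 0.1776 [0.0838 0.0849]
```

View pics/crop1.png

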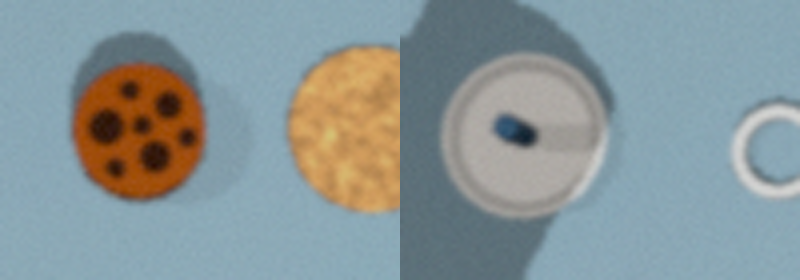

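The crop shows the blotched amber drum next to the cork coaster, which confirms it as the case. The dish stands upright with its blue post. Measured centres (x, y in m) are case (0.449,-0.071), cork (0.451,-0.188), dish (0.4525,0.177), silver (0.443,0.050) and gold (0.609,0.2375). Next I square the jaws to world y and move over the case.

```bash
python3 -m crank '[{"hand":1,"travel":[0,0,0],"rotation":[0,-10,0]},{"hand":1,"travel":[0,0,0],"rotation":[0,-10,0]},{"hand":1,"travel":[-49,0,-22],"rotation":[0,0,0]},{"hand":1,"travel":[-49,0,-22],"rotation":[0,0,0]},{"hand":1,"travel":[-49,0,-22],"rotation":[0,0,0]},{"hand":1,"travel":[-49,0,-22],"rotation":[0,0,0]},{"hand":1,"travel":[-49,0,-22],"rotation":[0,0,0]},{"hand":1,"travel":[-49,0,-22],"rotation":[0,0,0]}]' 40; python3 -c "
from h import *
s=env.state();print(s['joint_pos'].round(2),Ro.from_rotvec(s['orientation']).as_matrix().round(3))"
```

```text
time: 1.1
tcp_pos: [0.3199, 0.222, 0.2482]
orientation: [-1.208, -1.211, 1.211]
ft_force: [1.7, -0.4, -0.8]
width: 0.0854
[ 0.42  0.02 -0.57  0.98 -0.    0.41] [[-0.003  0.    -1.   ]
 [ 1.    -0.    -0.003]
 [-0.    -1.    -0.   ]]
```

```bash
python3 -m crank '[{"hand":1,"travel":[-48,0,-22],"rotation":[0,0,0]},{"hand":1,"travel":[-49,0,-22],"rotation":[0,0,0]},{"hand":1,"travel":[-49,0,-22],"rotation":[0,0,0]},{"hand":1,"travel":[-49,0,-21],"rotation":[0,0,0]},{"hand":1,"travel":[-49,0,-21],"rotation":[0,0,0]},{"hand":1,"travel":[-49,0,-21],"rotation":[0,0,0]},{"hand":1,"travel":[0,50,0],"rotation":[0,0,0]},{"hand":1,"travel":[0,0,0],"rotation":[0,0,0]}]' 40; python3 - <<'E'
from h import *
im,d,c=grab('wrist','w1.png'); W=world(c,d); m=(W[...,2]>.045)&(W[...,2]<.056)&(d>0)
n,l,st,ce=cv2.connectedComponentsWithStats(m.astype(np.uint8))
for i in range(1,n):
    if st[i,4]>300:
        P=W[l==i]; print(ce[i].round(),st[i,4],cv2.minEnclosingCircle(P[:,:2].astype(np.float32)),P.mean(0))
E
```

```text
time: 2.1
tcp_pos: [0.4462, -0.0687, 0.1954]
orientation: [-1.201, -1.205, 1.212]
ft_force: [0.3, -0.2, 0.1]
width: 0.0851
[322. 236.] 6889 ((0.44871461391448975, -0.07184059917926788), 0.03321931138634682) [ 0.44703029 -0.07164052  0.04850654]
[574. 405.] 564 ((0.5878314971923828, 0.1288558542728424), 0.01911626011133194) [0.58375425 0.12484145 0.04970472]
```

View pics/w1.png

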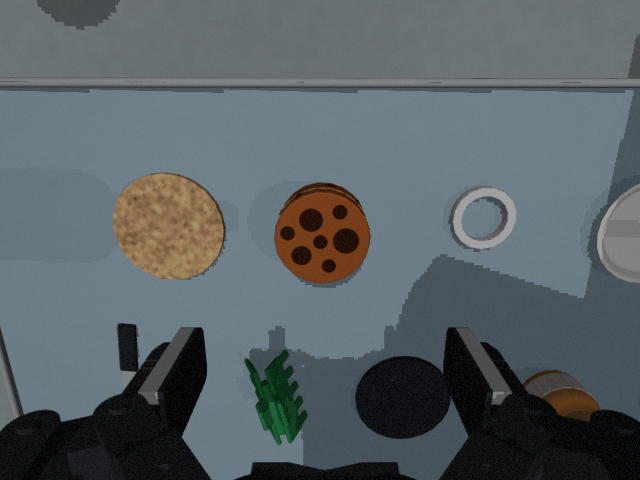

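The wrist view shows the case centred at (322,236), with cork at (168,226) and silver at (484,218). Nothing stands next to the case where the fingers go down.

```bash
python3 - <<'E'
from h import *
a=np.load('pics/w1.npz'); c={k:a[k] for k in a.files}
hsv=cv2.cvtColor(c['im'],cv2.COLOR_RGB2HSV);h,s,v=cv2.split(hsv)
for k,m,z,p in(('cork',(h<25)&(s>50),.016,(168,226)),('case',((h<25)&(s>80))|(v<60),.05,(322,236))):
    vv,uu=np.mgrid[:480,:640]; m=m&(np.hypot(uu-p[0],vv-p[1])<62)
    ct=max(cv2.findContours(m.astype(np.uint8),0,1)[0],key=cv2.contourArea)[:,0]
    P=np.array([ray(c,q[0],q[1],z)[:2] for q in ct],np.float32);print(k,cv2.fitEllipse(P))
s=env.state();print(s['tcp_pos'],s['orientation'],s['joint_pos'].round(2))
E
```

```text
cork ((0.44984170794487, -0.1873527318239212), (0.08223748207092285, 0.0834459438920021), 31.413320541381836)
case ((0.44541919231414795, -0.07144170254468918), (0.06338847428560257, 0.06987975537776947), 89.75028991699219)
[ 0.44748959 -0.06863299  0.19730731] [-1.20371399 -1.20804663  1.21164762] [-0.32  0.2  -0.51  0.87  0.   -0.32]
```

```bash
python3 -m crank '[{"hand":1,"travel":[-3,30,-1],"rotation":[0,0,0]},{"hand":1,"travel":[0,45,0],"rotation":[0,0,0]},{"hand":1,"travel":[0,40,0],"rotation":[0,0,0]},{"hand":1,"travel":[0,30,0],"rotation":[0,0,0]},{"hand":1,"travel":[0,20,0],"rotation":[0,0,0]},{"hand":1,"travel":[0,0,0],"rotation":[0,0,0]},{"hand":1,"travel":[0,0,0],"rotation":[0,0,0]}]' 40
```

```text
time: 3.02
tcp_pos: [0.4516, -0.0721, 0.0348]
orientation: [-1.21, -1.213, 1.211]
ft_force: [-0.5, 1.5, -0.4]
width: 0.0855
```

```bash
python3 -m crank '[{"hand":1,"travel":[0,2,2],"rotation":[0,0,0]},{"hand":-1,"travel":[0,0,0],"rotation":[0,0,0]},{"hand":-1,"travel":[0,0,0],"rotation":[0,0,0]},{"hand":-1,"travel":[0,0,0],"rotation":[0,0,0]},{"hand":-1,"travel":[0,0,0],"rotation":[0,0,0]},{"hand":-1,"travel":[0,0,0],"rotation":[0,0,0]},{"hand":-1,"travel":[0,0,0],"rotation":[0,0,0]}]' 40
```

```text
time: 3.9
tcp_pos: [0.4485, -0.0721, 0.032]
orientation: [-1.209, -1.211, 1.211]
ft_force: [-1.4, 1.1, 6.3]
width: 0.0647
```

```bash
python3 -m crank '[{"hand":-1,"travel":[0,-15,0],"rotation":[0,0,0]},{"hand":-1,"travel":[0,-25,0],"rotation":[0,0,0]},{"hand":-1,"travel":[-29,0,-1],"rotation":[0,0,0]},{"hand":-1,"travel":[-29,0,-1],"rotation":[0,0,0]},{"hand":-1,"travel":[-29,0,0],"rotation":[0,0,0]},{"hand":-1,"travel":[-28,0,0],"rotation":[0,0,0]},{"hand":-1,"travel":[0,0,0],"rotation":[0,0,0]},{"hand":-1,"travel":[0,0,0],"rotation":[0,0,0]}]' 40; python3 - <<'E'
from h import *
im,d,c=grab('top','t2.png')
heights(im,d,c,dict(case=(383,271,.075,.105)),45); s=env.state(); print(s['tcp_pos'])
cv2.imwrite('pics/t2c.png',cv2.resize(im[200:330,280:480,::-1],None,fx=3,fy=3))
E
```

```text
time: 4.9
tcp_pos: [0.45, -0.1866, 0.0711]
orientation: [-1.207, -1.211, 1.21]
ft_force: [-0.0, 0.8, -0.6]
width: 0.0642
case few 0
[ 0.450068   -0.18625973  0.07116749]
```

View pics/t2c.png

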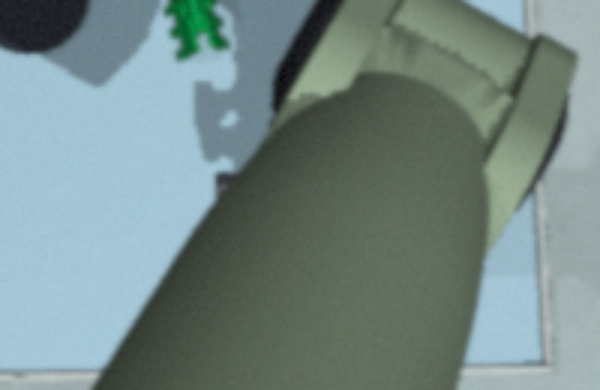

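The arm hides the case in this top view. The 64 mm width shows it is still held, so I lower it.

```bash
python3 - <<'E'
from h import *
im,d,c=grab('wrist','w2.png'); W=world(c,d); m=(W[...,2]>.078)&(W[...,2]<.096)&(d>0); m[:,:200]=0; m[:,440:]=0; m[330:]=0
P=W[m]; print(len(P),cv2.minEnclosingCircle(P[:,:2].astype(np.float32)),P.mean(0),env.state()['tcp_pos'])
E
python3 -m crank '[{"hand":-1,"travel":[-1,15,0],"rotation":[0,0,0]},{"hand":-1,"travel":[0,10,0],"rotation":[0,0,0]},{"hand":-1,"travel":[0,4,0],"rotation":[0,0,0]},{"hand":-1,"travel":[0,2,0],"rotation":[0,0,0]},{"hand":-1,"travel":[0,0,0],"rotation":[0,0,0]},{"hand":-1,"travel":[0,0,0],"rotation":[0,0,0]}]' 40
```

```text
6852 ((0.4332391023635864, -0.18728575110435486), 0.028288565576076508) [ 0.42340592 -0.1877379   0.08605907] [ 0.45013072 -0.18613015  0.07116639]
time: 5.75
tcp_pos: [0.4508, -0.1883, 0.0405]
orientation: [-1.209, -1.211, 1.211]
ft_force: [0.2, 0.2, -1.0]
width: 0.0644
```

View pics/w2.png

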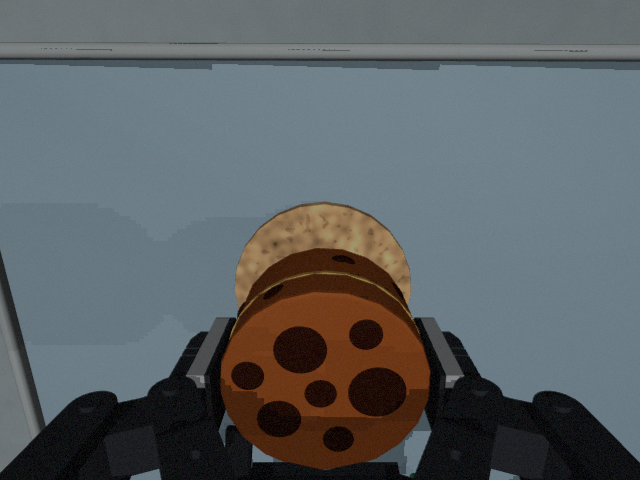

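The wrist picture shows the case held level and square between the pads, above the cork.

```bash
python3 -m crank '[{"hand":-1,"travel":[1,2,0],"rotation":[0,0,0]},{"hand":-1,"travel":[0,1,0],"rotation":[0,0,0]},{"hand":-1,"travel":[0,0,0],"rotation":[0,0,0]},{"hand":-1,"travel":[0,0,0],"rotation":[0,0,0]}]' 40
```

```text
time: 6.25
tcp_pos: [0.4507, -0.1871, 0.038]
orientation: [-1.209, -1.211, 1.211]
ft_force: [-1.7, 1.3, 7.7]
width: 0.0643
```

```bash
python3 -m crank '[{"hand":1,"travel":[0,0,0],"rotation":[0,0,0]},{"hand":1,"travel":[0,0,0],"rotation":[0,0,0]},{"hand":1,"travel":[0,0,0],"rotation":[0,0,0]},{"hand":1,"travel":[0,-20,0],"rotation":[0,0,0]},{"hand":1,"travel":[0,-50,0],"rotation":[0,0,0]},{"hand":1,"travel":[0,-50,0],"rotation":[0,0,0]},{"hand":1,"travel":[55,-30,0],"rotation":[0,0,0]},{"hand":1,"travel":[55,0,0],"rotation":[0,0,0]}]' 40
python3 -m crank '[{"hand":1,"travel":[50,0,0],"rotation":[0,0,0]},{"hand":1,"travel":[50,0,0],"rotation":[0,0,0]},{"hand":1,"travel":[50,0,0],"rotation":[0,0,0]},{"hand":1,"travel":[50,0,0],"rotation":[0,0,0]},{"hand":0,"travel":[50,0,0],"rotation":[0,0,0]},{"hand":0,"travel":[5,30,0],"rotation":[0,0,0]},{"hand":0,"travel":[0,0,0],"rotation":[0,0,0]},{"hand":0,"travel":[0,0,0],"rotation":[0,0,0]}]' 40
python3 - <<'E'
from h import *
im,d,c=grab('top','t3.png')
heights(im,d,c,dict(case=(383,271,.046,.07),cork=(383,271,.012,.022)),45)
im,d,c=grab('wrist','w3.png'); W=world(c,d); m=(W[...,2]>.05)&(W[...,2]<.075)&(d>0); m[330:]=0
n,l,st,ce=cv2.connectedComponentsWithStats(m.astype(np.uint8))
for i in range(1,n):
    if st[i,4]>60:
        P=W[l==i]; print(ce[i].round(),st[i,4],cv2.minEnclosingCircle(P[:,:2].astype(np.float32)),P.mean(0))
print(env.state()['tcp_pos'])
t=np.load('pics/t3.npz')['im']
cv2.imwrite('pics/m3.png',np.hstack([cv2.resize(im[...,::-1],(500,375)),cv2.resize(t[220:320,340:420,::-1],(300,375))]))
E
```

```text
time: 7.25
tcp_pos: [0.4521, -0.0772, 0.1898]
orientation: [-1.214, -1.213, 1.208]
ft_force: [0.6, 0.5, -0.4]
width: 0.0851
time: 8.25
tcp_pos: [0.4498, 0.1773, 0.1576]
orientation: [-1.208, -1.21, 1.211]
ft_force: [0.0, -0.2, 1.0]
width: 0.0427
case 898 circ 0.4509 -0.1885 r 0.0333 mean [ 0.4506 -0.188   0.0555] box [ 0.4516 -0.1883]
cork 1013 circ 0.4531 -0.1897 r 0.0917 mean [ 0.4507 -0.187   0.0141] box [ 0.4539 -0.1884]
[327. 259.] 491 ((0.45167386531829834, 0.17704348266124725), 0.006328854709863663) [0.45004436 0.17695699 0.06053197]
[0.45042991 0.1772027  0.15813272]
```

View pics/m3.png

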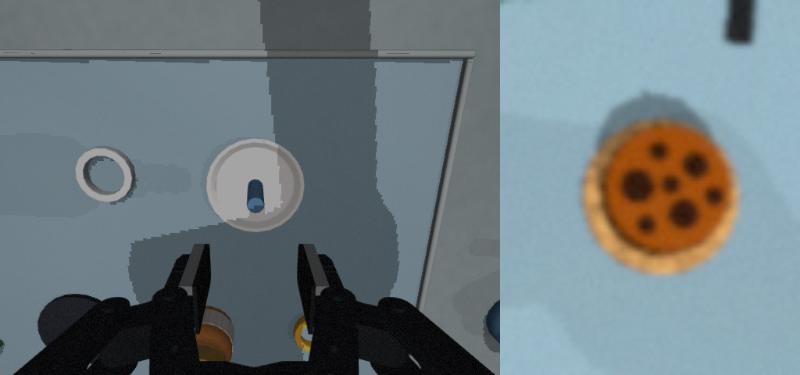

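The case sits centred on the cork (right half). In the left half, the dish post is at (255,200), between the pads in y. Next I pinch the post.

```bash
python3 -m crank '[{"hand":0,"travel":[0,40,-1],"rotation":[0,0,0]},{"hand":0,"travel":[0,40,0],"rotation":[0,0,0]},{"hand":0,"travel":[0,20,0],"rotation":[0,0,0]},{"hand":0,"travel":[0,6,0],"rotation":[0,0,0]},{"hand":0,"travel":[0,0,0],"rotation":[0,0,0]},{"hand":-1,"travel":[0,0,0],"rotation":[0,0,0]},{"hand":-1,"travel":[0,0,0],"rotation":[0,0,0]},{"hand":-1,"travel":[0,0,0],"rotation":[0,0,0]}]' 60
python3 -m crank '[{"hand":-1,"travel":[0,0,0],"rotation":[0,0,0]},{"hand":-1,"travel":[0,0,0],"rotation":[0,0,0]}]' 60
```

```text
time: 9.35
tcp_pos: [0.4516, 0.1779, 0.0523]
orientation: [-1.21, -1.213, 1.21]
ft_force: [-0.3, -0.1, 6.8]
width: 0.0111
time: 9.6
tcp_pos: [0.4516, 0.1779, 0.0523]
orientation: [-1.21, -1.213, 1.21]
ft_force: [-0.3, -0.5, 7.4]
width: 0.0108
```

```bash
python3 -m crank '[{"hand":-1,"travel":[0,-15,0],"rotation":[0,0,0]},{"hand":-1,"travel":[0,-30,0],"rotation":[0,0,0]},{"hand":-1,"travel":[0,-35,0],"rotation":[0,0,0]},{"hand":-1,"travel":[-20,0,0],"rotation":[0,0,0]},{"hand":-1,"travel":[-30,0,0],"rotation":[0,0,0]},{"hand":-1,"travel":[-35,0,0],"rotation":[0,0,0]},{"hand":-1,"travel":[-35,0,0],"rotation":[0,0,0]},{"hand":-1,"travel":[-35,0,0],"rotation":[0,0,0]}]' 60
python3 -m crank '[{"hand":-1,"travel":[-35,0,0],"rotation":[0,0,0]},{"hand":-1,"travel":[-35,0,0],"rotation":[0,0,0]},{"hand":-1,"travel":[-35,0,0],"rotation":[0,0,0]},{"hand":-1,"travel":[-35,0,0],"rotation":[0,0,0]},{"hand":-1,"travel":[-35,0,0],"rotation":[0,0,0]},{"hand":-1,"travel":[-23,0,1],"rotation":[0,0,0]},{"hand":-1,"travel":[-12,0,0],"rotation":[0,0,0]},{"hand":-1,"travel":[0,0,0],"rotation":[0,0,0]}]' 60
python3 - <<'E'
from h import *
im,d,c=grab('wrist','w4.png');print(env.state()['tcp_pos'],env.state()['ft_force'],env.state()['width'])
im,d,c=grab('scene','s4.png')
cv2.imwrite('pics/m4.png',np.hstack([cv2.resize(np.load('pics/w4.npz')['im'][...,::-1],(420,315)),cv2.resize(im[130:280,250:430,::-1],(378,315))]))
E
```

```text
time: 10.6
tcp_pos: [0.4509, 0.0218, 0.132]
orientation: [-1.208, -1.211, 1.211]
ft_force: [1.1, 0.1, -1.1]
width: 0.0112
time: 11.6
tcp_pos: [0.4506, -0.1875, 0.1315]
orientation: [-1.209, -1.211, 1.21]
ft_force: [0.6, -0.5, -0.6]
width: 0.0111
[ 0.45036607 -0.18675716  0.131367  ] [-0.10292777  1.03496693 -1.36399466] 0.011010384832038275
```

View pics/m4.png

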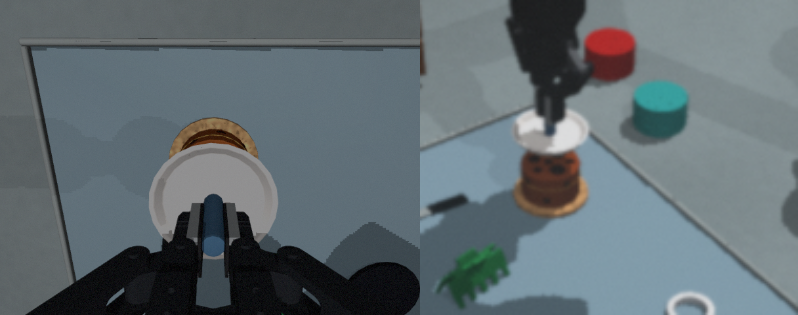

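The dish hangs level over the case in both views, so I lower it onto the case.

```bash
python3 -m crank '[{"hand":-1,"travel":[-1,15,0],"rotation":[0,0,0]},{"hand":-1,"travel":[0,10,0],"rotation":[0,0,0]},{"hand":-1,"travel":[0,4,0],"rotation":[0,0,0]},{"hand":-1,"travel":[0,2,0],"rotation":[0,0,0]},{"hand":-1,"travel":[0,0,0],"rotation":[0,0,0]},{"hand":-1,"travel":[0,0,0],"rotation":[0,0,0]}]' 60; python3 -m crank '[{"hand":-1,"travel":[0,2,0],"rotation":[0,0,0]},{"hand":-1,"travel":[0,0,0],"rotation":[0,0,0]},{"hand":-1,"travel":[0,0,0],"rotation":[0,0,0]}]'
```

```text
time: 12.45
tcp_pos: [0.4508, -0.1884, 0.1005]
orientation: [-1.209, -1.211, 1.211]
ft_force: [0.8, 0.3, -1.1]
width: 0.0112
time: 12.82
tcp_pos: [0.4507, -0.1884, 0.0984]
orientation: [-1.209, -1.211, 1.211]
ft_force: [0.5, -0.7, -0.3]
width: 0.0112
```

```bash
python3 -m crank '[{"hand":-1,"travel":[0,1,0],"rotation":[0,0,0]},{"hand":-1,"travel":[0,0,0],"rotation":[0,0,0]},{"hand":-1,"travel":[0,0,0],"rotation":[0,0,0]}]'
```

```text
time: 13.2
tcp_pos: [0.4507, -0.1884, 0.0983]
orientation: [-1.209, -1.211, 1.211]
ft_force: [-2.3, 1.1, 9.7]
width: 0.0111
```

```bash
python3 -m crank '[{"hand":-0.3,"travel":[0,0,0],"rotation":[0,0,0]},{"hand":-0.3,"travel":[0,0,0],"rotation":[0,0,0]},{"hand":-0.3,"travel":[0,-20,0],"rotation":[0,0,0]},{"hand":-0.3,"travel":[0,-40,0],"rotation":[0,0,0]},{"hand":0,"travel":[0,-40,0],"rotation":[0,0,0]},{"hand":1,"travel":[40,0,2],"rotation":[0,0,0]},{"hand":1,"travel":[50,0,2],"rotation":[0,0,0]},{"hand":1,"travel":[50,0,2],"rotation":[0,0,0]}]' 40
python3 -m crank '[{"hand":1,"travel":[50,0,2],"rotation":[0,0,0]},{"hand":1,"travel":[48,0,0],"rotation":[0,0,0]},{"hand":1,"travel":[0,0,0],"rotation":[0,0,0]},{"hand":1,"travel":[0,0,0],"rotation":[0,0,0]}]' 40
python3 - <<'E'
from h import *
im,d,c=grab('top','t5.png')
heights(im,d,c,dict(post=(383,271,.09,.13),dish=(383,271,.058,.08),),50)
t=im
im,d,c=grab('wrist','w5.png'); hsv=cv2.cvtColor(im,cv2.COLOR_RGB2HSV);s=hsv[...,1]; m=(s<25)&(hsv[...,2]>120);
W=world(c,d); m&=(abs(W[...,0]-.443)<.04)&(abs(W[...,1]-.05)<.04)&(W[...,2]<.03)&(W[...,2]>.013)
ct=max(cv2.findContours(m.astype(np.uint8),0,1)[0],key=cv2.contourArea)[:,0]
for z in(.02,.015): print(cv2.fitEllipse(np.array([ray(c,q[0],q[1],z)[:2] for q in ct],np.float32)))
P=W[m];print(cv2.minEnclosingCircle(P[:,:2].astype(np.float32)),P.mean(0),env.state()['tcp_pos'])
cv2.imwrite('pics/m5.png',np.hstack([cv2.resize(im[...,::-1],(500,375)),cv2.resize(t[220:320,340:420,::-1],(300,375))]))
E
```

```text
time: 14.2
tcp_pos: [0.4441, -0.0471, 0.1972]
orientation: [-1.209, -1.21, 1.21]
ft_force: [1.2, 0.1, 0.1]
width: 0.0853
time: 14.7
tcp_pos: [0.442, 0.0495, 0.1971]
orientation: [-1.208, -1.211, 1.212]
ft_force: [0.4, 0.2, 0.4]
width: 0.0858
post 46 circ 0.4513 -0.1892 r 0.0064 mean [ 0.4507 -0.1887  0.1067] box [ 0.4513 -0.189 ]
dish 1291 circ 0.4517 -0.1901 r 0.0416 mean [ 0.4518 -0.1902  0.0625] box [ 0.4515 -0.1896]
((0.4412080943584442, 0.04947035014629364), (0.04558788985013962, 0.045994456857442856), 177.56414794921875)
((0.44256070256233215, 0.04949852451682091), (0.04634462669491768, 0.04675794392824173), 177.5641326904297)
((0.44199997186660767, 0.049417220056056976), 0.023799626156687737) [0.44084141 0.04945464 0.01832087] [0.44213663 0.04873582 0.19713554]
```

View pics/m5.png

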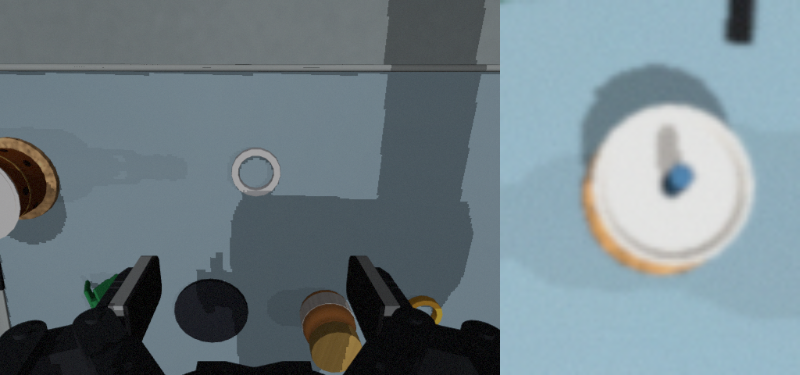

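The silver hoop shows at (255,172) in the left half, clear on all sides. The dish stands centred on the case in the right half. Before descending I check fingertip height against opening from the wrist depth images I already have.

```bash
python3 - <<'E'
from h import *
for f,tz,tx,ty in(('w5',.1971,.442,.0495),('w3',.158,.4504,.1772),('w4',.1314,.4504,-.1868)):
    a=np.load(f'pics/{f}.npz'); c={k:a[k] for k in a.files}; W=world(c,c['d'])
    m=(c['d']>0)&(abs(W[...,0]-tx)<.03)&(abs(W[...,1]-ty)<.075)&(W[...,2]>tz-.035)
    if f=='w4': m&=(c['im'].max(-1)<90)&(abs(W[...,1]-ty)>.009)
    z=W[...,2][m]; P=W[m]; i=z<np.percentile(z,2); print(f,m.sum(),'tip-tcp',(np.percentile(z,[0,1,2,5,10])-tz).round(4),'tip xy rel',(P[i].mean(0)-[tx,ty,tz]).round(4), np.abs(P[i][:,1]-ty).min())
E
```

```text
w5 38144 tip-tcp [-0.0063 -0.0016  0.0009  0.0063  0.0138] tip xy rel [-0.0026 -0.0007 -0.0017] 0.04040809447011244
w3 43436 tip-tcp [-0.0173 -0.0098 -0.0065  0.0019  0.0132] tip xy rel [-0.0053 -0.0015 -0.0103] 0.019814592831851607
w4 37871 tip-tcp [-0.0345 -0.0072 -0.0024  0.0099  0.0269] tip xy rel [-0.0078 -0.0043 -0.0079] 0.009001873157474305
```

```bash
python3 -m crank '[{"hand":0.6,"travel":[0,40,0],"rotation":[0,0,0]},{"hand":0.6,"travel":[0,45,0],"rotation":[0,0,0]},{"hand":0.6,"travel":[0,40,0],"rotation":[0,0,0]},{"hand":0.6,"travel":[0,30,0],"rotation":[0,0,0]},{"hand":0.6,"travel":[0,12,0],"rotation":[0,0,0]},{"hand":0.6,"travel":[0,3,0],"rotation":[0,0,0]},{"hand":0.6,"travel":[0,0,0],"rotation":[0,0,0]},{"hand":0.6,"travel":[0,0,0],"rotation":[0,0,0]}]' 25
python3 -m crank '[{"hand":-1,"travel":[0,0,0],"rotation":[0,0,0]},{"hand":-1,"travel":[0,0,0],"rotation":[0,0,0]},{"hand":-1,"travel":[0,0,0],"rotation":[0,0,0]},{"hand":-1,"travel":[0,0,0],"rotation":[0,0,0]},{"hand":-1,"travel":[0,0,0],"rotation":[0,0,0]}]' 25
```

```text
time: 15.8
tcp_pos: [0.443, 0.0496, 0.0282]
orientation: [-1.21, -1.212, 1.21]
ft_force: [0.9, -0.2, -0.9]
width: 0.068
time: 16.42
tcp_pos: [0.4426, 0.0497, 0.0283]
orientation: [-1.209, -1.212, 1.211]
ft_force: [-2.4, -0.5, 7.7]
width: 0.0467
```

```bash
python3 -m crank '[{"hand":-1,"travel":[0,-20,0],"rotation":[0,0,0]},{"hand":-1,"travel":[0,-40,0],"rotation":[0,0,0]},{"hand":-1,"travel":[0,-45,0],"rotation":[0,0,0]},{"hand":-1,"travel":[0,-25,0],"rotation":[0,0,0]},{"hand":-1,"travel":[-25,0,-2],"rotation":[0,0,0]},{"hand":-1,"travel":[-35,0,-2],"rotation":[0,0,0]},{"hand":-1,"travel":[-35,0,-2],"rotation":[0,0,0]},{"hand":-1,"travel":[-35,0,-2],"rotation":[0,0,0]}]' 25
python3 -m crank '[{"hand":-1,"travel":[-35,0,0],"rotation":[0,0,0]},{"hand":-1,"travel":[-35,0,0],"rotation":[0,0,0]},{"hand":-1,"travel":[-25,0,0],"rotation":[0,0,0]},{"hand":-1,"travel":[-13,0,0],"rotation":[0,0,0]},{"hand":-1,"travel":[0,0,0],"rotation":[0,0,0]},{"hand":-1,"travel":[0,0,0],"rotation":[0,0,0]}]' 25
python3 - <<'E'
from h import *
im,d,c=grab('wrist','w6.png');t=env.state()['tcp_pos'];print(t)
W=world(c,d); m=(d>0)&(W[...,2]>t[2]-.03)&(W[...,2]<t[2]+.005)&(np.hypot(W[...,0]-t[0],W[...,1]-t[1])<.035)&(im.min(-1)>100)
P=W[m]; print(m.sum(),cv2.minEnclosingCircle(P[:,:2].astype(np.float32)),P.mean(0),(P[:,:2].max(0)+P[:,:2].min(0))/2)
m=(d>0)&(W[...,2]>.095)&(W[...,2]<.115)&(np.hypot(W[...,0]-.451,W[...,1]+.188)<.012); P=W[m]; print('post',m.sum(),P.mean(0))
cv2.imwrite('pics/w6s.png',im[100:,120:520,::-1])
E
```

```text
time: 17.42
tcp_pos: [0.4503, -0.0812, 0.1576]
orientation: [-1.209, -1.212, 1.211]
ft_force: [-0.3, -1.1, 0.4]
width: 0.0467
time: 18.18
tcp_pos: [0.4503, -0.1873, 0.1572]
orientation: [-1.207, -1.212, 1.211]
ft_force: [0.4, 0.1, -0.2]
width: 0.0467
[ 0.45035756 -0.18725988  0.15716032]
5198 ((0.4494008421897888, -0.18859213590621948), 0.024331972002983093) [ 0.44778285 -0.1884259   0.14702776] [ 0.44974104 -0.18837261]
post 218 [ 0.45333466 -0.18953781  0.1083494 ]
```

View pics/w6s.png

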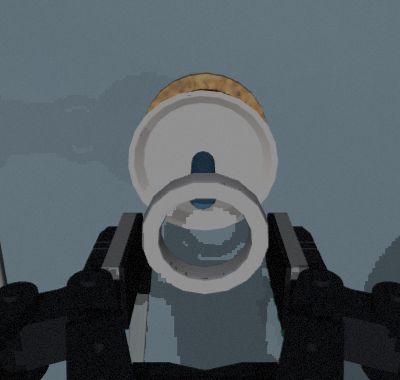

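The silver hoop is level in the pads and in line with the post in y, with about 10 mm clearance all round. I lower it around the post and let go.

```bash
python3 -m crank '[{"hand":-1,"travel":[-1,20,-1],"rotation":[0,0,0]},{"hand":-1,"travel":[0,25,0],"rotation":[0,0,0]},{"hand":-1,"travel":[0,15,0],"rotation":[0,0,0]},{"hand":-1,"travel":[0,8,0],"rotation":[0,0,0]},{"hand":-1,"travel":[0,3,0],"rotation":[0,0,0]},{"hand":-1,"travel":[0,0,0],"rotation":[0,0,0]},{"hand":-1,"travel":[0,0,0],"rotation":[0,0,0]}]' 25
python3 -m crank '[{"hand":0.6,"travel":[0,0,0],"rotation":[0,0,0]},{"hand":0.6,"travel":[0,0,0],"rotation":[0,0,0]},{"hand":0.6,"travel":[0,0,0],"rotation":[0,0,0]},{"hand":0.6,"travel":[0,-20,0],"rotation":[0,0,0]},{"hand":0.6,"travel":[0,-40,0],"rotation":[0,0,0]},{"hand":0.6,"travel":[0,-40,0],"rotation":[0,0,0]},{"hand":0.6,"travel":[0,0,0],"rotation":[0,0,0]}]' 25
python3 - <<'E'
from h import *
im,d,c=grab('wrist','w7.png'); print(env.state()['tcp_pos'])
cv2.imwrite('pics/w7s.png',im[100:,120:520,::-1])
E
```

```text
time: 19.1
tcp_pos: [0.4519, -0.1895, 0.0868]
orientation: [-1.209, -1.211, 1.211]
ft_force: [0.7, 0.3, -0.7]
width: 0.0467
time: 19.98
tcp_pos: [0.4535, -0.1905, 0.1892]
orientation: [-1.215, -1.213, 1.211]
ft_force: [0.1, -0.7, -1.3]
width: 0.0684
[ 0.45243927 -0.18980991  0.18743119]
```

View pics/w7s.png

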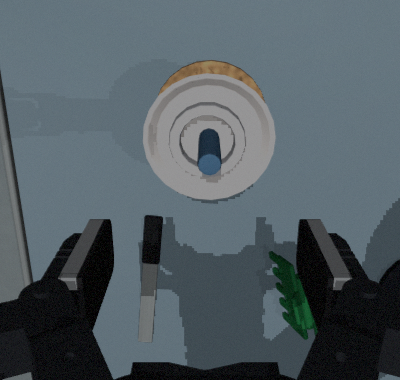

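The silver hoop lies flat in the dish around the post at (208,150). Now the gold hoop.

```bash
python3 -m crank '[{"hand":0.6,"travel":[30,0,-11],"rotation":[0,0,0]},{"hand":0.6,"travel":[45,0,-17],"rotation":[0,0,0]},{"hand":0.6,"travel":[45,0,-17],"rotation":[0,0,0]},{"hand":0.6,"travel":[45,0,-17],"rotation":[0,0,0]},{"hand":0.6,"travel":[45,0,-17],"rotation":[0,0,0]},{"hand":0.6,"travel":[45,0,-17],"rotation":[0,0,0]},{"hand":0.6,"travel":[45,0,-17],"rotation":[0,0,0]},{"hand":0.6,"travel":[45,0,-17],"rotation":[0,0,0]}]' 25
python3 -m crank '[{"hand":0.6,"travel":[45,0,-17],"rotation":[0,0,0]},{"hand":0.6,"travel":[37,0,-10],"rotation":[0,0,0]},{"hand":0.6,"travel":[0,0,0],"rotation":[0,0,0]},{"hand":0.6,"travel":[0,0,0],"rotation":[0,0,0]}]' 25
python3 - <<'E'
from h import *
im,d,c=grab('wrist','w8.png'); h,s,v=cv2.split(cv2.cvtColor(im,cv2.COLOR_RGB2HSV)); W=world(c,d)
m=(h>15)&(h<35)&(s>100)&(abs(W[...,0]-.609)<.035)&(abs(W[...,1]-.2376)<.035)&(W[...,2]<.03)
ct=max(cv2.findContours(m.astype(np.uint8),0,1)[0],key=cv2.contourArea)[:,0]
for z in(.02,.015): print(cv2.fitEllipse(np.array([ray(c,q[0],q[1],z)[:2] for q in ct],np.float32)))
m&=W[...,2]>.013;P=W[m];print(cv2.minEnclosingCircle(P[:,:2].astype(np.float32)),P.mean(0),env.state()['tcp_pos'])
im,d,c=grab('top','t8.png'); heights(im,d,c,dict(post=(383,271,.09,.13),dish=(383,271,.058,.08),),50)
E
```

```text
time: 21.02
tcp_pos: [0.5802, 0.1574, 0.1843]
orientation: [-1.207, -1.209, 1.213]
ft_force: [0.4, 0.2, 0.8]
width: 0.0683
time: 21.52
tcp_pos: [0.6065, 0.2374, 0.1846]
orientation: [-1.207, -1.208, 1.213]
ft_force: [-0.4, -0.0, -0.8]
width: 0.0685
((0.6071234941482544, 0.2382875382900238), (0.04203113913536072, 0.043536387383937836), 94.02933502197266)
((0.6085531711578369, 0.2383231669664383), (0.04275854676961899, 0.044289831072092056), 94.02947998046875)
((0.6081671118736267, 0.23818522691726685), 0.0219136793166399) [0.60747593 0.23827649 0.01797713] [0.6067532  0.23702052 0.18504983]
post 45 circ 0.4511 -0.1893 r 0.0064 mean [ 0.4507 -0.1888  0.1075] box [ 0.4512 -0.1891]
dish 1319 circ 0.4517 -0.1897 r 0.0413 mean [ 0.4516 -0.1898  0.0642] box [ 0.4513 -0.1895]
```

View pics/w8.png

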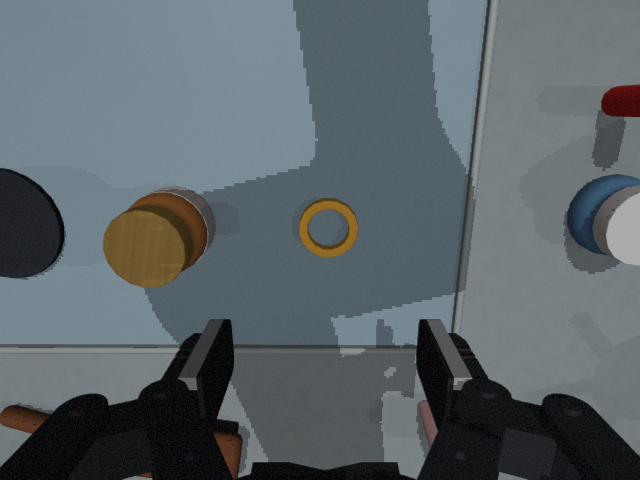

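The gold hoop is at (328,228), with the candle at (155,245) well clear of the left finger.

```bash
python3 -m crank '[{"hand":0.6,"travel":[1,40,-1],"rotation":[0,0,0]},{"hand":0.6,"travel":[0,45,0],"rotation":[0,0,0]},{"hand":0.6,"travel":[0,35,0],"rotation":[0,0,0]},{"hand":0.6,"travel":[0,25,0],"rotation":[0,0,0]},{"hand":0.6,"travel":[0,9,0],"rotation":[0,0,0]},{"hand":0.6,"travel":[0,2,0],"rotation":[0,0,0]},{"hand":0.6,"travel":[0,0,0],"rotation":[0,0,0]},{"hand":0.6,"travel":[0,0,0],"rotation":[0,0,0]}]' 25
python3 -m crank '[{"hand":-1,"travel":[0,0,0],"rotation":[0,0,0]},{"hand":-1,"travel":[0,0,0],"rotation":[0,0,0]},{"hand":-1,"travel":[0,0,0],"rotation":[0,0,0]},{"hand":-1,"travel":[0,0,0],"rotation":[0,0,0]},{"hand":-1,"travel":[0,0,0],"rotation":[0,0,0]}]' 25
```

```text
time: 22.62
tcp_pos: [0.6094, 0.2393, 0.0315]
orientation: [-1.209, -1.213, 1.209]
ft_force: [0.1, 0.6, 0.7]
width: 0.0681
time: 23.25
tcp_pos: [0.609, 0.2393, 0.0312]
orientation: [-1.209, -1.212, 1.21]
ft_force: [-1.4, -0.6, 6.0]
width: 0.0419
```

TCP is 3 mm higher than I wanted, so I regrip slightly deeper.

```bash
python3 -m crank '[{"hand":0.4,"travel":[0,0,0],"rotation":[0,0,0]},{"hand":0.4,"travel":[0,0,0],"rotation":[0,0,0]},{"hand":0.4,"travel":[0,4,0],"rotation":[0,0,0]},{"hand":0.4,"travel":[0,0,0],"rotation":[0,0,0]},{"hand":-1,"travel":[0,0,0],"rotation":[0,0,0]},{"hand":-1,"travel":[0,0,0],"rotation":[0,0,0]},{"hand":-1,"travel":[0,0,0],"rotation":[0,0,0]},{"hand":-1,"travel":[0,0,0],"rotation":[0,0,0]}]' 25
python3 -m crank '[{"hand":-1,"travel":[0,0,0],"rotation":[0,0,0]},{"hand":-1,"travel":[0,-20,0],"rotation":[0,0,0]},{"hand":-1,"travel":[0,-40,0],"rotation":[0,0,0]},{"hand":-1,"travel":[0,-40,0],"rotation":[0,0,0]},{"hand":-1,"travel":[0,-30,0],"rotation":[0,0,0]},{"hand":-1,"travel":[0,0,0],"rotation":[0,0,0]}]' 25
```

```text
time: 24.25
tcp_pos: [0.6087, 0.2391, 0.0263]
orientation: [-1.208, -1.211, 1.211]
ft_force: [-0.5, 0.3, 0.6]
width: 0.0425
time: 25.0
tcp_pos: [0.6104, 0.2396, 0.1591]
orientation: [-1.211, -1.215, 1.207]
ft_force: [0.5, 0.5, -0.1]
width: 0.0425
```

```bash
python3 -m crank '[{"hand":-1,"travel":[-25,0,9],"rotation":[0,0,0]},{"hand":-1,"travel":[-40,0,15],"rotation":[0,0,0]},{"hand":-1,"travel":[-40,0,15],"rotation":[0,0,0]},{"hand":-1,"travel":[-40,0,15],"rotation":[0,0,0]},{"hand":-1,"travel":[-40,0,15],"rotation":[0,0,0]},{"hand":-1,"travel":[-40,0,15],"rotation":[0,0,0]},{"hand":-1,"travel":[-40,0,15],"rotation":[0,0,0]},{"hand":-1,"travel":[-40,0,15],"rotation":[0,0,0]}]' 25
python3 -m crank '[{"hand":-1,"travel":[-40,0,15],"rotation":[0,0,0]},{"hand":-1,"travel":[-40,0,15],"rotation":[0,0,0]},{"hand":-1,"travel":[-28,0,9],"rotation":[0,0,0]},{"hand":-1,"travel":[-14,0,4],"rotation":[0,0,0]},{"hand":-1,"travel":[0,0,0],"rotation":[0,0,0]},{"hand":-1,"travel":[0,0,0],"rotation":[0,0,0]},{"hand":-1,"travel":[0,0,0],"rotation":[0,0,0]}]' 25
python3 - <<'E'
from h import *
im,d,c=grab('wrist','w9.png');t=env.state()['tcp_pos'];print(t)
h,s,v=cv2.split(cv2.cvtColor(im,cv2.COLOR_RGB2HSV))
W=world(c,d); m=(h>15)&(h<35)&(s>100)&(d>0)&(W[...,2]>t[2]-.03)&(W[...,2]<t[2]+.005)&(np.hypot(W[...,0]-t[0],W[...,1]-t[1])<.035)
P=W[m]; print(m.sum(),cv2.minEnclosingCircle(P[:,:2].astype(np.float32)),P.mean(0),(P[:,:2].max(0)+P[:,:2].min(0))/2)
cv2.imwrite('pics/w9s.png',im[100:,120:520,::-1])
E
```

```text
time: 26.0
tcp_pos: [0.4937, -0.0671, 0.1549]
orientation: [-1.206, -1.21, 1.211]
ft_force: [-0.3, 0.1, -0.5]
width: 0.0426
time: 26.88
tcp_pos: [0.4528, -0.1872, 0.1561]
orientation: [-1.207, -1.212, 1.212]
ft_force: [0.3, 0.5, 0.5]
width: 0.0426
[ 0.45278331 -0.18736402  0.15615768]
6987 ((0.4511421024799347, -0.19292809069156647), 0.02841968461871147) [ 0.45124707 -0.18858196  0.14697413] [ 0.45278348 -0.19333818]
```

View pics/w9s.png

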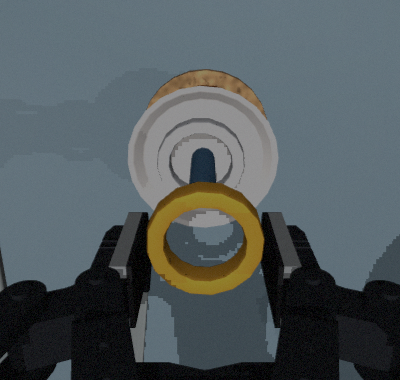

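The gold hoop is level and lined up with the post. I lower it, release, and lift clear.

```bash
python3 -m crank '[{"hand":-1,"travel":[-1,20,1],"rotation":[0,0,0]},{"hand":-1,"travel":[0,22,0],"rotation":[0,0,0]},{"hand":-1,"travel":[0,13,0],"rotation":[0,0,0]},{"hand":-1,"travel":[0,6,0],"rotation":[0,0,0]},{"hand":-1,"travel":[0,2,0],"rotation":[0,0,0]},{"hand":-1,"travel":[0,0,0],"rotation":[0,0,0]},{"hand":-1,"travel":[0,0,0],"rotation":[0,0,0]}]' 25
python3 -m crank '[{"hand":0.6,"travel":[0,0,0],"rotation":[0,0,0]},{"hand":0.6,"travel":[0,0,0],"rotation":[0,0,0]},{"hand":0.6,"travel":[0,0,0],"rotation":[0,0,0]},{"hand":0.6,"travel":[0,-20,0],"rotation":[0,0,0]},{"hand":0.6,"travel":[0,-40,0],"rotation":[0,0,0]},{"hand":0.6,"travel":[0,-50,0],"rotation":[0,0,0]},{"hand":0.6,"travel":[0,0,0],"rotation":[0,0,0]}]' 25
python3 -m crank '[{"hand":0.6,"travel":[40,0,0],"rotation":[0,0,0]},{"hand":0.6,"travel":[50,0,0],"rotation":[0,0,0]},{"hand":0.6,"travel":[50,0,0],"rotation":[0,0,0]},{"hand":0.6,"travel":[50,0,0],"rotation":[0,0,0]},{"hand":0.6,"travel":[30,0,0],"rotation":[0,0,0]},{"hand":0.6,"travel":[0,0,0],"rotation":[0,0,0]}]' 25
python3 - <<'E'
from h import *
im,d,c=grab('top','t10.png'); heights(im,d,c,dict(post=(383,271,.09,.13),rings=(383,271,.074,.088),dish=(383,271,.058,.08),candle=(224,194,.06,.09),clip=(343,199,.02,.06)),50)
im2,_,_=grab('scene','s10.png')
cv2.imwrite('pics/m10.png',np.hstack([cv2.resize(im[130:340,110:470,::-1],(500,292)),cv2.resize(im2[160:270,270:380,::-1],(292,292))]))
E
```

```text
time: 27.8
tcp_pos: [0.4519, -0.1895, 0.0937]
orientation: [-1.209, -1.211, 1.211]
ft_force: [0.7, -0.4, -0.6]
width: 0.0422
time: 28.68
tcp_pos: [0.4539, -0.1907, 0.2069]
orientation: [-1.216, -1.214, 1.211]
ft_force: [0.3, -0.7, -1.0]
width: 0.068
time: 29.42
tcp_pos: [0.4501, 0.0324, 0.2022]
orientation: [-1.205, -1.212, 1.214]
ft_force: [-0.1, -0.2, 0.5]
width: 0.0687
post 45 circ 0.4508 -0.1896 r 0.0063 mean [ 0.4507 -0.1888  0.1072] box [ 0.4515 -0.1892]
rings 237 circ 0.4515 -0.1902 r 0.0225 mean [ 0.4519 -0.1899  0.0801] box [ 0.452  -0.1902]
dish 1211 circ 0.4517 -0.1897 r 0.0416 mean [ 0.4511 -0.1895  0.0648] box [ 0.4513 -0.1899]
candle few 0
clip 484 circ 0.5982 -0.078 r 0.0647 mean [ 0.5965 -0.1104  0.0351] box [ 0.597  -0.0757]
```

View pics/m10.png

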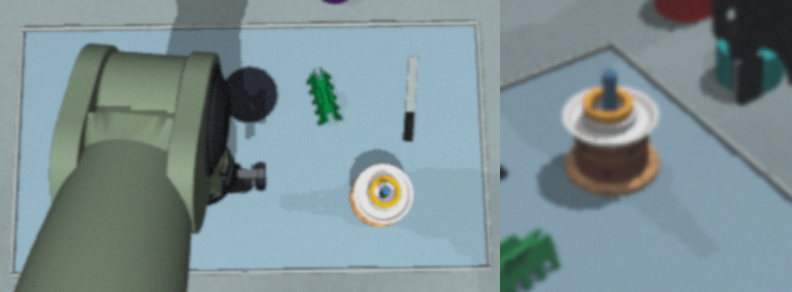

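The tower stands, with gold on silver around the post in the upright dish. The clip and the file have not moved in the picture. The arm is clear, so I hand in.

```bash
python3 -c "
from h import *
print(env.job_done())"
```

```text
the job is handed in; nothing more can be done
None
```

I built the tower on the cork coaster in the order asked: case, dish, silver hoop, then gold hoop. I released everything and handed in at about 29.5 s.

**Last checks:**
- **Centring:** depth puts the post at (0.451, -0.189) and the cork centre at about (0.4505, -0.1875). That is about 1.5 mm off, within the calibration error.
- **Hoops:** the top of the gold hoop reads about 0.080 m, against 0.081 m expected with both hoops lying flat. The pictures show gold on silver around the upright post.
- **Forces:** wrist force readings, taken at the end of each move, stayed below about 10 N.
- **Left alone:** the clip and file look unmoved in the last top view. The arm hid the candle in that view, so its depth check returned nothing. It was in place in the wrist view just before I took the gold hoop, and the hand stayed clear of it by plan.

The first grip on the gold hoop was about 3 mm too shallow, so I opened and regripped it on the tray before lifting.

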